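# Space out an alternator in its mounting fixture and hold the stack clamped

## Task

Fill the gap between the bracket and the alternator's lug with as many spacers from the tray as it takes: stand them in upright with their tabs up, one behind the other across the gap and flat on the base plate, until the sliding alternator no longer runs through to its end stop when pushed towards the bracket but closes tight on the stack. Leave spare spacers in the tray and the other things on the bench where they are. Finish while still holding the alternator firmly pushed against the stack, with no play left, ready for a colleague to fit the bolt: do not let go.

Things in the scene. Friction and masses are not known exactly. Their poses are not given: they have to be found in the camera images.
- bracket_face (a point): centre of the fixed steel bracket's upright face (60 mm wide, 40 mm high), 20 mm above the fixture's level base plate, whose top is 12 mm above the bench. Its y axis is level and points from the gap into the bracket, the way the alternator slides to close the gap; x is level along the face, z up. Spacers go on its -y side, centred on x = 0, 16 mm thickness along y
- lug_face (a point): centre of the flat upright face of the alternator's aluminium lug (40 mm wide, 36 mm high, its top 51 mm above the bench), facing the bracket across the gap; same axes as bracket_face. It moves with the alternator. The gap is its distance from bracket_face along y: 42 to 64 mm at the start, with the alternator at rest
- shaft_end (a point): on the axis of the alternator's bare steel shaft end, an upright round 17 mm across standing 40 mm above the ribbed pulley (59 mm across, top 130 mm above the bench); this point is 22 mm above the pulley. Good to hold and push by; it does not turn. Lies 108 mm behind lug_face along -y, same axes. The drum below is 112 mm across, its top 90 mm above the bench
- alternator (a joint): slide of the alternator on its carriage, in m: 0 = at rest, furthest from the bracket; grows as the alternator moves along bracket_face's y towards the bracket; end stop at 0.024. A return spring pushes it back to 0 whenever it is let go (about 3 N at 0, 5 N at 0.024), with slight friction
- bracket: the fixed steel bracket; origin at the bottom edge of its upright face, on the base plate; same axes as bracket_face. From the face it reaches 55 mm along +y
- tray: grey plastic parts tray, fixed, 190 by 190 mm, walls 14 mm high and 3 mm thick, floor 3 mm thick; origin at the centre of its underside; x and y along its sides. The four spacers stand in it
- spacer1_mid (a point): one of four equal aluminium spacers: a plate 40 mm wide (its x axis), 16 mm thick (its y axis) and 40 mm high, with a grip tab on its top centre, 12 mm wide (x), 10 mm thick (y) and 45 mm high; 85 mm high in all, about 85 g. Stands in the tray, tab up. This point is half-way up, 42.5 mm above its underside; the tab's centre is 20 mm above this point
- spacer1: the same spacer; origin at the centre of its underside, same axes
- spacer2_mid (a point): one of four equal aluminium spacers: a plate 40 mm wide (its x axis), 16 mm thick (its y axis) and 40 mm high, with a grip tab on its top centre, 12 mm wide (x), 10 mm thick (y) and 45 mm high; 85 mm high in all, about 85 g. Stands in the tray, tab up. This point is half-way up, 42.5 mm above its underside; the tab's centre is 20 mm above this point
- spacer2: the same spacer; origin at the centre of its underside, same axes
- spacer3_mid (a point): one of four equal aluminium spacers: a plate 40 mm wide (its x axis), 16 mm thick (its y axis) and 40 mm high, with a grip tab on its top centre, 12 mm wide (x), 10 mm thick (y) and 45 mm high; 85 mm high in all, about 85 g. Stands in the tray, tab up. This point is half-way up, 42.5 mm above its underside; the tab's centre is 20 mm above this point
- spacer3: the same spacer; origin at the centre of its underside, same axes
- spacer4_mid (a point): one of four equal aluminium spacers: a plate 40 mm wide (its x axis), 16 mm thick (its y axis) and 40 mm high, with a grip tab on its top centre, 12 mm wide (x), 10 mm thick (y) and 45 mm high; 85 mm high in all, about 85 g. Stands in the tray, tab up. This point is half-way up, 42.5 mm above its underside; the tab's centre is 20 mm above this point
- spacer4: the same spacer; origin at the centre of its underside, same axes
- bush: plain brass bush, 22 mm across, 14 mm high, lying in the middle of the tray between the spacers; bystander; origin at the centre of its underside
- bearing: steel ball bearing ring, 52 mm across, 15 mm high, on the bench; bystander; origin at the centre of its underside
- spanner: open-ended spanner lying on the bench on the robot's side of the fixture; bystander
- bolt: steel bolt, 93 mm long, 19 mm head, lying on the bench on the robot's side of the fixture; bystander
- solenoid: starter solenoid, dark cylinder 52 mm across and 107 mm high with two copper terminals, standing beyond the fixture; bystander; origin at the centre of its underside
- pulley: loose steel V-pulley, 60 mm across, 30 mm high, lying flat on the bench beyond the fixture; bystander; origin at the centre of its underside
- jar: closed glass jar, 68 mm across, 85 mm high, beyond the fixture; bystander; origin at the centre of its underside
There are look-alikes about, which are no part of the job. Leave any green or yellow look-alike of the spacer2 alone.

How it is judged (in metres and radians):
On the way:
1. a first spacer stands upright in the gap (((x of spacer1_mid in the frame of bracket_face between -0.015 and 0.015 m and y of spacer1_mid in the frame of bracket_face between -0.066 and -0.003 m and height (world z) of spacer1_mid between 0.05 and 0.059 m and angle between spacer1_mid's own z axis and vertical below 0.12 rad and angle between the y axis of spacer1_mid and the y axis of bracket_face, either way round below 0.15 rad) or (x of spacer2_mid in the frame of bracket_face between -0.015 and 0.015 m and y of spacer2_mid in the frame of bracket_face between -0.066 and -0.003 m and height (world z) of spacer2_mid between 0.05 and 0.059 m and angle between spacer2_mid's own z axis and vertical below 0.12 rad and angle between the y axis of spacer2_mid and the y axis of bracket_face, either way round below 0.15 rad) or (x of spacer3_mid in the frame of bracket_face between -0.015 and 0.015 m and y of spacer3_mid in the frame of bracket_face between -0.066 and -0.003 m and height (world z) of spacer3_mid between 0.05 and 0.059 m and angle between spacer3_mid's own z axis and vertical below 0.12 rad and angle between the y axis of spacer3_mid and the y axis of bracket_face, either way round below 0.15 rad) or (x of spacer4_mid in the frame of bracket_face between -0.015 and 0.015 m and y of spacer4_mid in the frame of bracket_face between -0.066 and -0.003 m and height (world z) of spacer4_mid between 0.05 and 0.059 m and angle between spacer4_mid's own z axis and vertical below 0.12 rad and angle between the y axis of spacer4_mid and the y axis of bracket_face, either way round below 0.15 rad))), for 0.1 s.
At the end, for the whole second after the job is handed in: Bracket and lug each press on the stack with over 3 N, the robot pushing the alternator with over 4 N, through the last second; each spacer is upright in the gap (15 mm of centre line, on the base plate, tilt 0.12 rad, turn 0.15 rad) or still in the tray (((x of spacer1_mid in the frame of bracket_face between -0.015 and 0.015 m and y of spacer1_mid in the frame of bracket_face between -0.066 and -0.003 m and height (world z) of spacer1_mid between 0.05 and 0.059 m and angle between spacer1_mid's own z axis and vertical below 0.12 rad and angle between the y axis of spacer1_mid and the y axis of bracket_face, either way round below 0.15 rad) or (x of spacer1_mid in the frame of tray between -0.09 and 0.09 m and y of spacer1_mid in the frame of tray between -0.09 and 0.09 m and height (world z) of spacer1_mid between 0.005 and 0.055 m)) and ((x of spacer2_mid in the frame of bracket_face between -0.015 and 0.015 m and y of spacer2_mid in the frame of bracket_face between -0.066 and -0.003 m and height (world z) of spacer2_mid between 0.05 and 0.059 m and angle between spacer2_mid's own z axis and vertical below 0.12 rad and angle between the y axis of spacer2_mid and the y axis of bracket_face, either way round below 0.15 rad) or (x of spacer2_mid in the frame of tray between -0.09 and 0.09 m and y of spacer2_mid in the frame of tray between -0.09 and 0.09 m and height (world z) of spacer2_mid between 0.005 and 0.055 m)) and ((x of spacer3_mid in the frame of bracket_face between -0.015 and 0.015 m and y of spacer3_mid in the frame of bracket_face between -0.066 and -0.003 m and height (world z) of spacer3_mid between 0.05 and 0.059 m and angle between spacer3_mid's own z axis and vertical below 0.12 rad and angle between the y axis of spacer3_mid and the y axis of bracket_face, either way round below 0.15 rad) or (x of spacer3_mid in the frame of tray between -0.09 and 0.09 m and y of spacer3_mid in the frame of tray between -0.09 and 0.09 m and height (world z) of spacer3_mid between 0.005 and 0.055 m)) and ((x of spacer4_mid in the frame of bracket_face between -0.015 and 0.015 m and y of spacer4_mid in the frame of bracket_face between -0.066 and -0.003 m and height (world z) of spacer4_mid between 0.05 and 0.059 m and angle between spacer4_mid's own z axis and vertical below 0.12 rad and angle between the y axis of spacer4_mid and the y axis of bracket_face, either way round below 0.15 rad) or (x of spacer4_mid in the frame of tray between -0.09 and 0.09 m and y of spacer4_mid in the frame of tray between -0.09 and 0.09 m and height (world z) of spacer4_mid between 0.005 and 0.055 m)) and (contact force between bracket and spacer1 above 3 N or contact force between bracket and spacer2 above 3 N or contact force between bracket and spacer3 above 3 N or contact force between bracket and spacer4 above 3 N) and (contact force between alternator and spacer1 above 3 N or contact force between alternator and spacer2 above 3 N or contact force between alternator and spacer3 above 3 N or contact force between alternator and spacer4 above 3 N) and contact force between any of the arm, the fingers and alternator above 4 N and velocity of joint alternator between -0.01 and 0.01 m/s); the arm keeps its last pose, push and grip.
It fails at once if a bystander is shifted by more than 30 mm (distance of any of bush, bearing, spanner, bolt, solenoid, pulley, jar from where it was at the start of the episode above 0.03 m).
It also fails if it takes over 72 s, if anything falls off the work surface, if the arm or the gripper's body presses on something with over 40 N, if the wrist force passes 120 N, or if a joint passes its speed limit or range.

## Robot

A 6-joint arm with a two-finger parallel gripper is mounted at the origin on the work surface. World frame = base frame: x ahead of the robot, y to its left, z up, the work surface at z = 0. Lengths are in mm, angles in rad, forces in N, time in s.
With the tool pointing down it reaches from about 225 to 725 mm from the base axis. Payload 3.1 kg.
Tool frame: the origin (TCP) lies at the very end of the fingers, on their centre line; the grasp point (between the pads) lies manip.tcp_to_grasp behind it (manip.tcp_to_grasp is the distance from the TCP to the grasp point, in mm); z points along the fingers, y is the line along which they close (so a half turn about z gives the same grasp; the last joint's range is limited). The gripper opens to 85 mm and grips with 20 to 120 N. Pads are 22 mm wide; open, the fingers measure 114 mm over their backs; the gripper's body (76 mm by 85 mm) begins 54 mm behind the grasp point. The pads swing forward as they close: fully open they stand 13 mm farther back than shut.
Start: joints at [0.999, 0.048, 0.099, 1.622, 0, 1.443], TCP at [225.427, 474.131, 231.312] pointing down, gripper open.
Joint ranges: [-2.91, 2.91], [-0.99, 1.94], [-1.21, 1.42], [-2.12, 2.29], [-1.49, 1.47], [-3.14, 3.14]. Speed limits (rad/s): [2.79, 2.79, 3.14, 3.14, 3.14, 3.14].

## Interface

Orientations are given as a rotation vector (axis times angle).
In Python, from plant import manip gives the robot as it stands.
- The arm moves only by the tool jog_arm, never from a script. Its argument "steps" is a list that holds one entry, the list of rows, each a list of 5 numbers: the shift along the tool's x, y, z in mm, then the turn about the tool's z in degrees, then the finger opening in mm, from 0 to 85.4. In form: [[[tx, ty, tz, spin, jaw], ...]]. A call has 1 to 10 rows; each row is the pose to reach, as a shift and turn from the pose commanded when the call began, along the tool's axes at that moment; what a row does not reach only later rows make up. A row lasts 1/10 s, in which the tool goes at most 50 mm and 8.59 degrees, less where a joint would pass 70% of its speed; a pose out of reach is approached as far as the arm can. A call with a gripper value outside its range is refused whole. The fingers move at their own pace and stop on an object; the grip force is fixed at half the most. Time passes only in rows, so rows that repeat a pose let the fingers close. It gives the time, the measured TCP pose, the force, the opening and the grip force at its end, in the units of the state.
- manip.get_obs(): the state, without advancing time (a new reading comes with each control period).
- manip.get_image(name): name is "side" or "top"; returns a dict with "color" (400x640x3 uint8, blue, green, red), "range_z" (400x640 float32, mm along the optical axis (not along the pixel's ray), 0 where there is no reading), "K" (3x3 intrinsics, pixels), "k1" (the pictures are not rectified: a ray, as slopes to the right and down, at radius r is drawn at 1 + k1 r^2 times it, then the intrinsics apply), "R" (3x3) and "t" (3): a world point X has camera coordinates R X + t. Camera axes: x right, y down, z forward; pixel columns grow to the right and rows downward; lengths in mm; the calibration is good to about 2 mm. A picture is of the moment at which its call begins.
- manip.job_done(): hands the job in; it is judged then, once.
The state is a dict: "clock": time; "joint_pos": joint angles; "joint_vel": joint speeds; "joint_efforts": joint torques, N m; "ee_pos": TCP position; "tool_rot": TCP orientation; "ft_force": force on the tool from outside, world axes, zero at the start; "moment": the same for the moment, N m; "gripper_width": finger opening in mm; "grasp_force": force on a finger pad.
Only numpy, scipy, OpenCV 4.12 (cv2) and the standard library are available. Lean on these libraries where they do the work, as an engineer would, in place of code of your own. Each camera call takes 0.05 s, during which the arm holds its last target. There are 200 camera calls.

## Working session

There is one attempt and no reset: what is moved stays moved. The work goes in short steps, Python scripts to look and compute and a tool call to move; the robot and the scene stay as the last step left them, time stands still between calls to the robot, and variables do not carry over. Pictures are saved under pics/ and viewed, at most 10 in all, crops included, and the job is handed in when it is done.

Besides the shell and the picture viewer there is one more tool, called after "Call:" as name(argument=value, ...) on one line, values as JSON. jog_arm: Moves the arm, as the interface text tells. Its arguments: {"type":"object","properties":{"steps":{"type":"array","items":{"type":"array","items":{"type":"array","items":{"type":"number"}}}}},"required":["steps"]}

```bash
mkdir -p pics; ls; cat > h.py <<'E'
import numpy as np, cv2
from plant import manip
def save(im,name,crop=None,scale=1):
    c=im["color"]
    if crop: c=c[crop[1]:crop[3],crop[0]:crop[2]]
    cv2.imwrite("pics/"+name,cv2.resize(c,None,fx=scale,fy=scale,interpolation=cv2.INTER_CUBIC))
def ray(im,uv):
    uv=np.atleast_2d(np.float64(uv)).reshape(-1,1,2)
    p=cv2.undistortPoints(uv,im["K"],np.array([im["k1"],0,0,0.]),None,None).reshape(-1,2)
    R=im["R"];d=np.c_[p,np.ones(len(p))]@R
    return -R.T@im["t"],d
def onplane(im,uv,z):
    o,d=ray(im,uv); return o+d*((z-o[2])/d[:,2])[:,None]
def cloud(im):
    h,w=im["range_z"].shape
    u,v=np.meshgrid(np.arange(w),np.arange(h))
    o,d=ray(im,np.c_[u.ravel(),v.ravel()])
    P=o+d*im["range_z"].reshape(-1,1)
    P[im["range_z"].ravel()==0]=np.nan
    return P.reshape(h,w,3)
E
python3 - <<'E'
from h import *
for n in("side","top"):
    i=manip.get_image(n); np.save(n+"0.npy",i,allow_pickle=True); save(i,n+"0.png",None,1.25)
    print(n,i["K"].tolist(),i["k1"],(-i["R"].T@i["t"]).round(),i["R"].round(2).tolist())
print(manip.tcp_to_grasp); print(manip.get_obs())
E
```

```text
pics
side [[515.5744782407248, 0.0, 315.93280173274417], [0.0, 515.5744782407248, 199.80748785689318], [0.0, 0.0, 1.0]] -0.0058429046344904145 [ 282. -666.  959.] [[0.94, -0.35, 0.0], [-0.24, -0.66, -0.71], [0.25, 0.67, -0.7]]
top [[394.21231679064795, 0.0, 322.34728371383477], [0.0, 394.21231679064795, 198.36947154134657], [0.0, 0.0, 1.0]] -0.05282211161625752 [ 421.  135. 1096.] [[0.03, -1.0, 0.03], [-0.99, -0.03, -0.17], [0.17, -0.02, -0.99]]
18.700000000000003
{'clock': 0.1, 'joint_pos': array([9.99185692e-01, 4.86743129e-02, 9.76940218e-02, 1.62194854e+00,
       4.42212682e-06, 1.44299560e+00]), 'joint_vel': array([ 2.92394034e-04, -1.31601213e-03,  4.54897849e-03,  7.64509406e-04,
        4.17504459e-04,  3.34950942e-05]), 'joint_efforts': array([ 2.56102066e-03, -3.39850903e+01,  3.20935678e+01,  1.58358808e-02,
       -1.66322866e-04,  9.79838397e-07]), 'ee_pos': array([225.13598518, 473.66667685, 230.20508195]), 'tool_rot': array([-0.69126562, -3.06384237,  0.00314387]), 'ft_force': array([0.13886982, 0.51634065, 0.1108178 ]), 'moment': array([-0.00454409,  0.00406096, -0.03058277]), 'grasp_force': 0.0, 'gripper_width': 85.28080923287017}
```

View pics/side0.png

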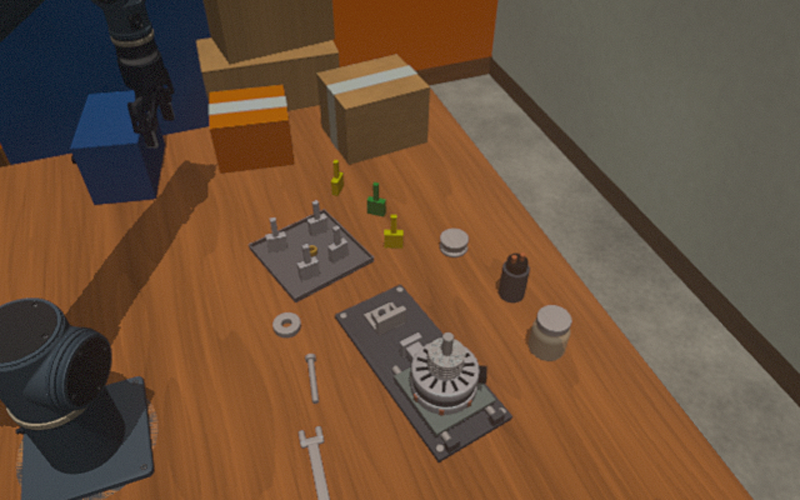

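View pics/top0.png

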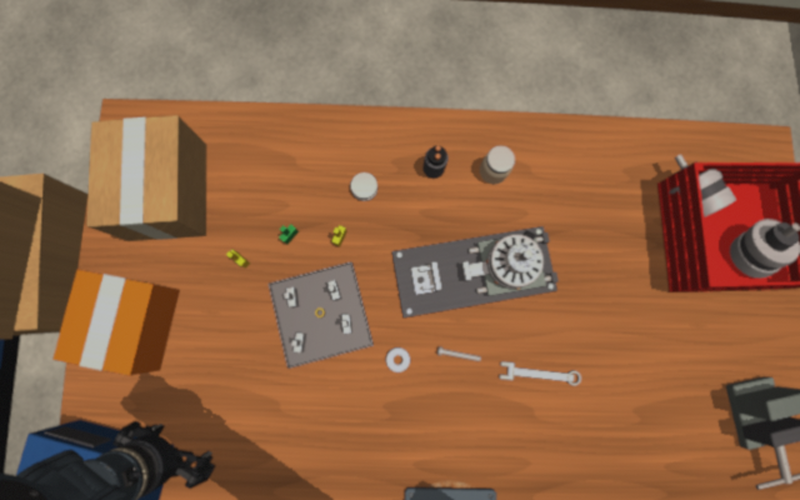

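The side view (1.25x) shows four grey spacers in the tray at (277,236), (317,217), (338,244), (308,263). The green look-alike is at (376,201) and the yellow ones at (337,178) and (394,232). The bracket is at (385,315), the lug at (413,345) and the shaft at (448,345). In the top view the spacers are at (291,296), (334,290), (345,323), (297,342). I choose the four grey ones in the tray and will check that in a close crop.

```bash
cat >> h.py <<'E'
def load(n): return np.load(n,allow_pickle=True).item()
E
python3 - <<'E'
from h import *
s=load("side0.npy");t=load("top0.npy")
a=s["color"][160:375,190:420];b=t["color"][175:300,205:455]
a=cv2.resize(a,None,fx=1.7,fy=1.7,interpolation=2);b=cv2.resize(b,None,fx=1.6*1.0,fy=1.6,interpolation=2)
h=max(a.shape[0],b.shape[0]);c=np.zeros((h,a.shape[1]+b.shape[1],3),np.uint8);c[:a.shape[0],:a.shape[1]]=a;c[:b.shape[0],a.shape[1]:]=b
print(c.shape);cv2.imwrite("pics/crop.png",c)
for n,i in(("side",s),("top",t)):
    P=cloud(i);z=P[...,2]
    x,y=P[...,0],P[...,1]
    w=(x>150)&(x<700)&(y>-300)&(y<350)&(z<200)
    if n=="top": print("zmed table",np.nanmedian(z[w]))
    m=(w&(z>28)&(z<160)).astype(np.uint8)
    k,l,st,ce=cv2.connectedComponentsWithStats(m)
    for j in range(1,k):
        if st[j,4]<8: continue
        q=P[l==j];print(n,ce[j].round(),st[j,4],"mean",q.mean(0).round(),"zmax",q[:,2].max().round(),"top",q[q[:,2]>q[:,2].max()-12].mean(0).round(1))
E
```

```text
(366, 791, 3)
side [253. 174.] 134 mean [484. 346.  50.] zmax 89.0 top [485.1 348.   83.6]
side [314. 183.] 170 mean [622. 255.  50.] zmax 86.0 top [623.2 256.7  81.6]
side [219. 187.] 188 mean [390. 327.  50.] zmax 90.0 top [389.6 329.8  85.1]
side [269. 193.] 199 mean [503. 259.  52.] zmax 92.0 top [503.5 260.3  86.1]
side [245. 208.] 213 mean [431. 228.  51.] zmax 92.0 top [431.7 230.   86.7]
side [311. 253.] 308 mean [537.  45.  43.] zmax 56.0 top [538.1  42.   50.5]
side [354. 305.] 3951 mean [ 563. -138.   75.] zmax 159.0 top [ 569.4 -126.9  153.1]
side [397. 332.] 71 mean [ 635. -201.   32.] zmax 38.0 top [ 634.6 -201.3   31.9]
side [361. 353.] 70 mean [ 546. -219.   32.] zmax 36.0 top [ 546.4 -219.1   31.7]
zmed table 1.0578158737127978
top [271. 187.] 106 mean [623. 254.  50.] zmax 89.0 top [624.2 255.1  84.6]
top [406. 211.] 2227 mean [ 564. -106.   79.] zmax 158.0 top [ 569.6 -119.   153.6]
top [436. 190.] 40 mean [ 634. -201.   32.] zmax 35.0 top [ 633.8 -201.1   31.7]
top [346. 221.] 171 mean [537.  48.  46.] zmax 57.0 top [539.   41.5  51.6]
top [443. 222.] 38 mean [ 546. -220.   32.] zmax 38.0 top [ 545.7 -220.2   31.8]
top [267. 232.] 100 mean [502. 258.  53.] zmax 92.0 top [503.3 259.1  87. ]
top [233. 238.] 84 mean [483. 345.  53.] zmax 91.0 top [485.7 347.3  87. ]
top [277. 259.] 98 mean [432. 228.  53.] zmax 90.0 top [432.  229.2  87.1]
top [238. 274.] 113 mean [391. 327.  52.] zmax 91.0 top [390.6 328.4  86.9]
```

View pics/crop.png

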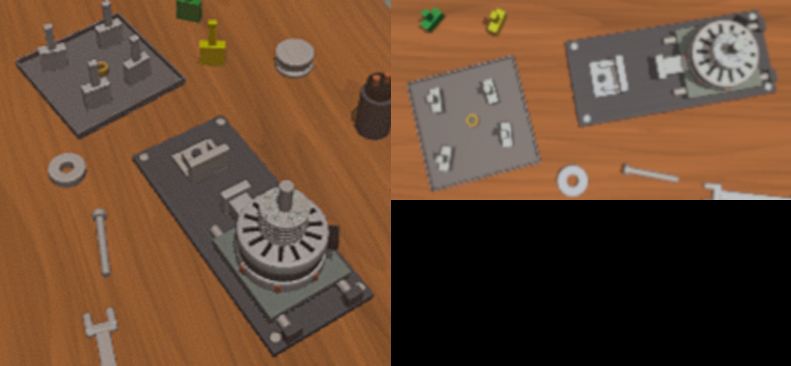

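The crop shows the four grey spacers in the tray, with the brass bush between them. The only look-alikes, green and yellow, are outside the tray. Next I'll measure headings and the fixture frame.

```bash
cat > m.py <<'E'
from h import *
def rect(q):
    (c,(w,h),a)=cv2.minAreaRect(np.float32(q[:,:2]))
    if w<h: w,h,a=h,w,a-90
    return np.round(c,1),round(w,1),round(h,1),round((a+90)%180-90,1)
E
python3 - <<'E'
from m import *
s=load("side0.npy");t=load("top0.npy")
Ps=cloud(s).reshape(-1,3);Pt=cloud(t).reshape(-1,3)
A=np.r_[Ps,Pt]
A=A[~np.isnan(A[:,0])]
for c in[(485,347),(390.5,328.5),(503.4,259.5),(432,229.5)]:
    q=A[(np.hypot(A[:,0]-c[0],A[:,1]-c[1])<30)]
    pl=q[(q[:,2]>34)&(q[:,2]<48)]; tb=q[q[:,2]>65]
    v=np.cov(pl[:,:2].T);e,ev=np.linalg.eigh(v)
    print(c,"plate",rect(pl),"pca",np.degrees(np.arctan2(ev[1,1],ev[0,1])).round(1),"tab",tb.mean(0).round(1),rect(tb))
for n,P in(("s",Ps),("t",Pt)):
    b=P[(abs(P[:,0]-538)<60)&(abs(P[:,1]-45)<45)&(P[:,2]>44)&(P[:,2]<60)]
    lug=P[(abs(P[:,0]-550)<45)&(P[:,1]>-70)&(P[:,1]<0)&(P[:,2]>44)&(P[:,2]<60)]
    sh=P[(np.hypot(P[:,0]-570,P[:,1]+120)<25)&(P[:,2]>140)]
    pul=P[(np.hypot(P[:,0]-570,P[:,1]+120)<45)&(P[:,2]>125)&(P[:,2]<134)]
    top=P[(np.hypot(P[:,0]-570,P[:,1]+120)<25)&(P[:,2]>150)]
    print(n,"br",rect(b),np.median(b[:,2]),"lug",len(lug),rect(lug),np.median(lug[:,2]),"shaft",sh.mean(0).round(1),len(sh),top[:,2].mean(),top.mean(0).round(1),"pul",rect(pul))
# base plate / tray
    tr=P[(P[:,0]>330)&(P[:,0]<560)&(P[:,1]>180)&(P[:,1]<400)&(P[:,2]>9)&(P[:,2]<20)]
    bp=P[(P[:,0]>470)&(P[:,0]<660)&(P[:,1]>-260)&(P[:,1]<120)&(P[:,2]>8)&(P[:,2]<16)]
    print("tray",rect(tr),"base",rect(bp),np.median(bp[:,2]))
for c in ((463,288),):
    pass
E
```

```text
(485, 347) plate (array([485. , 350.9]), 42.7, 20.6, 7.5) pca -171.7 tab [484.8 349.3  81.1] (array([485., 351.]), 14.2, 12.0, -80.9)
(390.5, 328.5) plate (array([389.7, 330.2]), 39.4, 22.0, -5.5) pca 173.7 tab [390.  328.4  80.4] (array([390.1, 330.7]), 14.1, 12.0, 82.3)
(503.4, 259.5) plate (array([502.6, 261.4]), 40.9, 21.3, 16.0) pca -163.2 tab [503.  259.5  80.6] (array([502.5, 262.5]), 16.5, 13.8, -67.7)
(432, 229.5) plate (array([432.4, 231.8]), 40.7, 21.3, 5.4) pca -172.2 tab [431.8 228.9  81. ] (array([431.8, 229.5]), 13.4, 13.3, -13.0)
s br (array([538.8,  43.9]), 61.0, 15.5, 10.5) 50.913943079359456 lug 103 (array([553.3, -23.7]), 40.2, 15.2, 12.4) 50.24517880038343 shaft [ 571.2 -125.   160.2] 125 164.8443954749694 [ 571.5 -124.5  164.8] pul (array([ 572.1, -123. ]), 57.7, 57.5, 64.8)
tray (array([452.4, 292.3]), 196.8, 193.1, -73.2) base (array([557.5, -45.6]), 351.5, 151.4, -78.7) 11.699481297261514
t br (array([539.,  41.]), 58.2, 12.1, 11.3) 51.77673371455353 lug 87 (array([556.2, -45.6]), 55.5, 39.9, -79.5) 50.75253824025185 shaft [ 571.2 -122.   163.8] 52 166.6061023618782 [ 571.5 -122.3  166.6] pul (array([ 572.8, -123.4]), 56.3, 55.7, 40.5)
tray (array([451.6, 290.4]), 191.7, 190.8, -73.4) base (array([556.8, -47.3]), 347.9, 150.1, -78.7) 12.09668559851741
```

```bash
cat > go.py <<'E'
# usage: python3 go.py x y z closing_deg  -> shift in tool axes and spin from where the tool stands
import sys; from m import *
from scipy.spatial.transform import Rotation as Rn
o=manip.get_obs(); R=Rn.from_rotvec(o["tool_rot"]).as_matrix()
a=np.degrees(np.arctan2(R[1,1],R[0,1]))
print("t",round(o["clock"],2),"tcp",o["ee_pos"].round(1),"closing",a.round(1),"z",R[:,2].round(3),"j6",o["joint_pos"][5].round(2),"F",o["ft_force"].round(1),"w",round(o["gripper_width"],1),"g",round(o["grasp_force"],1))
v=list(map(float,sys.argv[1:]))
for i in range(0,len(v),4):
    print("shift",(R.T@(np.array(v[i:i+3])-o["ee_pos"])).round(1),"spin",round((a-v[i+3]+90)%180-90,1))
E
python3 go.py 503 260.5 140 16.4 503 260.5 50 16.4
```

```text
t 0.1 tcp [225.1 473.7 230.2] closing 64.6 z [-0.001 -0.002 -1.   ] j6 1.44 F [0.1 0.5 0.1] w 85.3 g 0.0
shift [-342.5  -73.    90.3] spin 48.2
shift [-342.5  -72.8  180.3] spin 48.2
```

Call:
jog_arm(steps=[[[-45,-10,12,8,50],[-90,-20,24,16,50],[-135,-30,36,24,50],[-180,-40,48,32,50],[-225,-48,60,40,50],[-270,-58,72,48,50],[-315,-66,80,48,50],[-342,-73,90,48,50],[-342,-73,90,48,50],[-342,-73,90,48,50]]])

```text
clock: 1.1
ee_pos: [502.4, 260.7, 140.2]
tool_rot: [-1.879, -2.515, 0.003]
ft_force: [-0.7, -1.0, 0.6]
gripper_width: 50.5
grasp_force: 0.0
```

```bash
python3 go.py 503 260.5 50 16.4
```

```text
t 1.1 tcp [502.4 260.7 140.2] closing 16.5 z [-0.003 -0.    -1.   ] j6 1.64 F [-0.7 -1.   0.6] w 50.5 g 0.0
shift [-0.4  0.7 90.2] spin 0.1
```

Call:
jog_arm(steps=[[[0,0,40,0,50],[0,0,75,0,50],[0,0,90,0,50],[0,0,90,0,40],[0,0,90,0,8],[0,0,90,0,5],[0,0,90,0,5],[0,0,90,0,5],[0,0,90,0,5],[0,0,90,0,5]]])

```text
clock: 2.1
ee_pos: [504.8, 262.2, 54.0]
tool_rot: [1.877, 2.517, 0.007]
ft_force: [0.2, 0.7, 6.4]
gripper_width: 11.0
grasp_force: 59.2
```

```bash
python3 - <<'E'
from h import *
i=manip.get_image("side");np.save("side1.npy",i,allow_pickle=True);save(i,"s1.png",(190,120,330,240),4)
E
python3 go.py 540 26 140 11.3
```

```text
t 2.15 tcp [504.8 262.2  54. ] closing 16.6 z [ 0.004  0.002 -1.   ] j6 1.64 F [-0.6  1.   5.7] w 10.8 g 59.2
shift [-236.4  -33.2  -86.4] spin 5.3
```

View pics/s1.png

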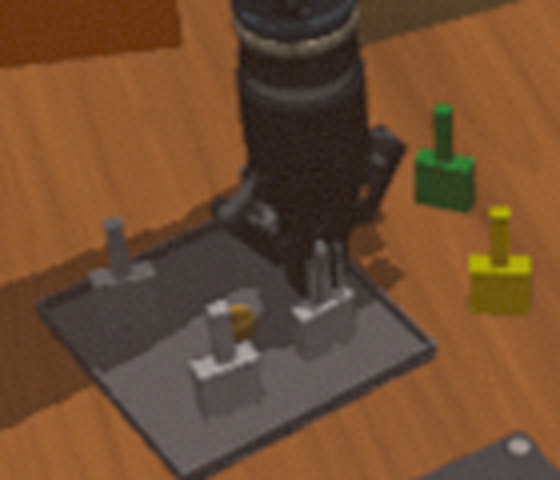

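The side picture shows the fingers closed on the tab of the right-hand spacer (crop 320,265), and the others are untouched. I'll lift it and carry it over.

Call:
jog_arm(steps=[[[0,0,-40,0,5],[0,0,-80,0,5],[-35,-5,-86,2,5],[-80,-11,-86,4,5],[-125,-18,-86,5,5],[-170,-24,-86,5,5],[-210,-30,-86,5,5],[-236,-33,-86,5,5],[-236,-33,-86,5,5],[-236,-33,-86,5,5]]])

```text
clock: 3.15
ee_pos: [538.4, 25.3, 137.1]
tool_rot: [-1.988, -2.432, -0.0]
ft_force: [-0.2, 0.3, -0.8]
gripper_width: 11.0
grasp_force: 58.8
```

```bash
python3 - <<'E'
from m import *
P=[]
for n in("side","top"):
    i=manip.get_image(n);np.save(n+"2.npy",i,allow_pickle=True);save(i,n+"2.png",(300,200,440,320),2) 
    p=cloud(i).reshape(-1,3);p=p[(abs(p[:,0]-541)<40)&(abs(p[:,1]-26)<40)&(p[:,2]>80)&(p[:,2]<135)]
    print(n,len(p)); 
    if n=="side":
        for lo in range(80,135,8):
            q=p[(p[:,2]>=lo)&(p[:,2]<lo+8)]
            if len(q)>5: print(lo,len(q),q.mean(0).round(1),rect(q))
a=cv2.imread("pics/side2.png");b=cv2.imread("pics/top2.png");cv2.imwrite("pics/c2.png",np.hstack([a,b]))
E
python3 go.py 542.5 25.5 70 11.3
```

```text
side 293
80 7 [538.4  20.8  86.7] (array([537.2,  20.1]), 40.7, 11.8, -7.5)
88 48 [535.8  18.7  92.1] (array([536.8,  17.9]), 40.9, 13.8, -5.8)
96 40 [535.2  18.1 100.5] (array([536.6,  17.6]), 40.7, 15.9, -7.6)
104 46 [534.4  18.3 107.8] (array([536.6,  17.4]), 40.6, 14.8, -6.1)
112 48 [535.3  18.7 115.9] (array([536.5,  19. ]), 41.1, 12.2, -2.7)
120 88 [534.3  21.2 124.6] (array([537.5,  23.6]), 40.0, 18.4, 11.6)
128 16 [537.1  20.8 130.2] (array([538.8,  20.3]), 35.4, 11.2, -5.2)
top 9
t 3.25 tcp [538.3  26.5 137.2] closing 11.6 z [-0.001  0.001 -1.   ] j6 1.29 F [ 0.2 -0.4 -0.8] w 11.0 g 58.7
shift [-1.9  3.9 67.2] spin 0.3
```

View pics/c2.png

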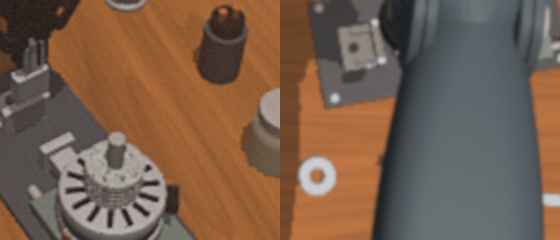

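The crop shows the spacer held upright with its long side parallel to the bracket, just above the gap. I'll lower and release it.

Call:
jog_arm(steps=[[[-2,4,30,0,5],[-2,4,55,0,5],[-2,4,68,0,5],[-2,4,73,0,5],[-2,4,75,0,5],[-2,4,75,0,5],[-2,4,75,0,5]]])

```text
clock: 3.95
ee_pos: [543.9, 24.8, 63.3]
tool_rot: [1.984, 2.433, 0.002]
ft_force: [0.2, -1.2, -1.3]
gripper_width: 11.1
grasp_force: 58.8
```

```bash
python3 go.py 432 226 140 7 
```

```text
t 3.95 tcp [543.9  24.8  63.3] closing 11.6 z [ 0.002 -0.    -1.   ] j6 1.29 F [ 0.2 -1.2 -1.3] w 11.1 g 58.8
shift [219.6 -69.  -77. ] spin 4.6
```

Call:
jog_arm(steps=[[[0,0,1,0,5],[0,0,2,0,5],[0,0,2,0,20],[0,0,2,0,45],[0,0,2,0,45],[0,0,0,0,45],[0,0,-40,0,45],[0,0,-77,0,45],[40,-13,-77,0,45],[88,-26,-77,2,45]]])

```text
clock: 4.95
ee_pos: [501.6, 105.2, 141.5]
tool_rot: [2.032, 2.391, 0.005]
ft_force: [0.1, 1.1, 0.4]
gripper_width: 45.0
grasp_force: 0.0
```

```bash
python3 - <<'E'
from m import *
for n in("side","top"):
    i=manip.get_image(n);np.save(n+"3.npy",i,allow_pickle=True)
    save(i,n+"3.png",(300,200,440,320),2.5)
    p=cloud(i).reshape(-1,3);p=p[(abs(p[:,0]-543)<40)&(abs(p[:,1]-20)<45)]
    tb=p[(p[:,2]>65)&(p[:,2]<100)];pl=p[(p[:,2]>44)&(p[:,2]<60)]
    if len(tb)>4: print(n,"tab",len(tb),tb.mean(0).round(1),tb.max(0).round(1),rect(tb))
    if len(pl)>4: print("pl+br",rect(pl))
a=cv2.imread("pics/side3.png");b=cv2.imread("pics/top3.png");cv2.imwrite("pics/c3.png",np.hstack([a,b]))
E
python3 go.py 432 226 140 7 432 226 50 7
```

```text
side tab 71 [542.3  22.1  84.6] [549.2  30.8  98.5] (array([544.2,  23.6]), 13.8, 11.8, 18.1)
pl+br (array([543.8,  12. ]), 78.6, 60.6, -82.0)
pl+br (array([551.9, -19.8]), 40.5, 8.5, 1.6)
t 5.05 tcp [497.5 109.7 139.9] closing 9.9 z [-0.001  0.003 -1.   ] j6 1.48 F [-0.   0.3  0. ] w 45.1 g 0.0
shift [125.8 -44.6   0.3] spin 2.9
shift [125.6 -44.6  90.3] spin 2.9
```

View pics/c3.png

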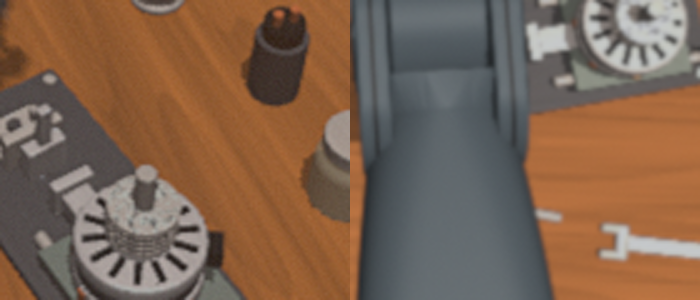

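The crop shows the first spacer standing upright just in front of the bracket (crop 45,125), with its tab top at 97 mm. Now the second one, gripped off-centre towards -y.

Call:
jog_arm(steps=[[[45,-16,0,2,45],[90,-32,0,3,45],[126,-45,0,3,45],[126,-45,0,3,45],[126,-45,35,3,45],[126,-45,70,3,45],[126,-45,86,3,45],[126,-45,86,3,45],[126,-45,86,3,5],[126,-45,86,3,5]]])

```text
clock: 6.05
ee_pos: [436.1, 222.3, 55.0]
tool_rot: [2.09, 2.343, 0.004]
ft_force: [0.2, 0.5, -0.2]
gripper_width: 16.7
grasp_force: 0.0
```

Call:
jog_arm(steps=[[[0,0,0,0,5],[0,0,0,0,5],[0,0,0,0,5],[0,0,0,0,5]]])

```text
clock: 6.45
ee_pos: [435.8, 222.6, 54.8]
tool_rot: [2.089, 2.344, 0.004]
ft_force: [0.5, -1.5, 4.6]
gripper_width: 10.9
grasp_force: 58.9
```

```bash
python3 go.py 545.5 2 140 11.5
```

```text
t 6.45 tcp [435.8 222.6  54.8] closing 6.6 z [ 0.003  0.001 -1.   ] j6 1.79 F [ 0.5 -1.5  4.6] w 10.9 g 58.9
shift [-231.7   84.   -85. ] spin -4.9
```

Call:
jog_arm(steps=[[[0,0,-40,0,5],[0,0,-80,0,5],[-40,15,-86,-2,5],[-85,30,-86,-4,5],[-130,48,-86,-5,5],[-175,64,-86,-5,5],[-215,78,-86,-5,5],[-232,84,-86,-5,5],[-232,84,-86,-5,5],[-232,84,-86,-5,5]]])

```text
clock: 7.45
ee_pos: [543.8, 2.0, 138.6]
tool_rot: [-1.985, -2.432, 0.0]
ft_force: [0.4, -0.7, -1.2]
gripper_width: 10.6
grasp_force: 58.6
```

```bash
python3 - <<'E'
from m import *
i=manip.get_image("side");np.save("side4.npy",i,allow_pickle=True)
save(i,"s4.png",(260,170,400,300),4)
p=cloud(i).reshape(-1,3);p=p[(abs(p[:,0]-541)<40)&(abs(p[:,1]-5)<35)]
for lo in(92,104,120): 
    q=p[(p[:,2]>lo)&(p[:,2]<lo+9)];print(lo,len(q),q.mean(0).round(1),rect(q))
q=p[(p[:,2]>65)&(p[:,2]<82)];print("tab1",q.mean(0).round(1),len(q))
E
python3 go.py 549 -3.4 64 11.3
```

```text
92 48 [537.6   5.8  96.7] (array([540.1,  11.6]), 41.4, 19.6, 14.9)
104 56 [538.    5.3 108.9] (array([540.3,   5.1]), 42.3, 16.0, -6.7)
120 72 [534.3   7.1 124.7] (array([540.3,   8.3]), 40.2, 15.3, 3.2)
tab1 [552.1 -24.3  71.9] 20
t 7.5 tcp [543.7   2.6 138.8] closing 11.6 z [-0.002  0.001 -1.   ] j6 1.25 F [ 0.5 -0.1 -0.8] w 10.6 g 58.6
shift [-7.   4.1 74.8] spin 0.3
```

View pics/s4.png

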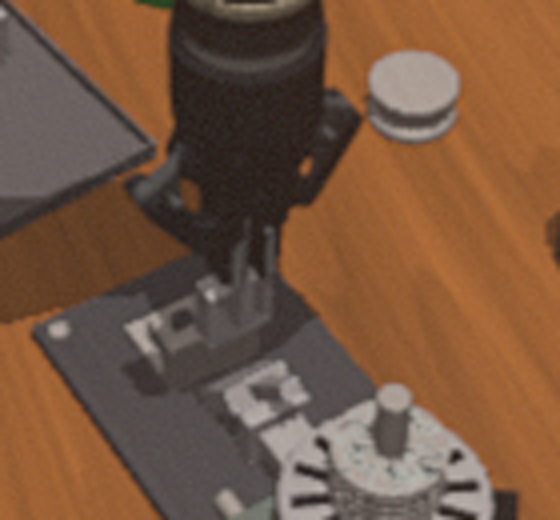

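```bash
python3 - <<'E'
from m import *
i=load("side4.npy");P=cloud(i)
pr=lambda X:cv2.projectPoints(np.float64(X),cv2.Rodrigues(i["R"])[0],i["t"],i["K"],np.array([i["k1"],0,0,0.]))[0].reshape(-1,2)
print("in crop px: tab1top, held plate, held tabtop, bracket, lug",((pr([[543.5,24,97],[540.5,9,107],[540.5,9,172],[538,42,52],[552,-24,51]])-[260,170])*4).round().tolist())
for v in range(242,290,3): print(v,[f"{P[v,u,1]:.0f}/{P[v,u,2]:.0f}" for u in range(296,346,4)])
E
```

```text
in crop px: tab1top, held plate, held tabtop, bracket, lug [[227.0, 293.0], [231.0, 302.0], [232.0, 221.0], [206.0, 325.0], [272.0, 406.0]]
242 ['114/11', '109/13', '107/11', '15/121', '8/125', '5/126', '5/121', '9/113', '83/16', '84/11', '91/-2', '85/0', '81/2']
245 ['105/11', '99/14', '92/19', '15/110', '-0/126', '2/120', '7/110', '7/105', '77/12', '74/12', '79/2', '75/2', '73/0']
248 ['96/11', '85/20', '80/23', '16/100', '1/115', '3/109', '6/101', '5/98', '69/12', '65/13', '61/14', '68/-0', '63/2']
251 ['82/17', '63/37', '70/25', '15/91', '0/106', '1/100', '7/89', '43/39', '63/8', '56/14', '54/12', '49/13', '57/-2']
254 ['73/18', '44/51', '40/52', '39/49', '-3/100', '3/89', '45/30', '55/12', '54/9', '49/11', '46/11', '43/10', '46/2']
257 ['63/19', '40/46', '34/50', '36/43', '39/35', '42/26', '41/23', '46/13', '42/13', '41/10', '36/13', '34/11', '29/13']
260 ['61/12', '41/34', '33/40', '35/33', '41/21', '40/18', '41/12', '21/35', '7/50', '31/13', '28/13', '25/12', '23/10']
263 ['53/11', '41/22', '34/28', '36/21', '37/15', '27/25', '12/40', '1/51', '-1/49', '24/11', '18/15', '18/11'
[... 331 characters left out ...]
, '-25/50', '-23/44', '-24/40', '-8/14', '-9/10']
275 ['21/9', '17/11', '14/11', '9/13', '6/13', '5/10', '-24/47', '-29/50', '-27/42', '-31/43', '-32/41', '-16/13', '-99/130']
278 ['9/16', '9/11', '7/10', '1/14', '0/10', '-4/12', '-23/34', '-31/41', '-33/40', '-37/41', '-70/86', '-77/91', '-107/132']
281 ['6/9', '2/10', '-3/13', '-5/11', '-8/10', '-12/13', '-25/26', '-29/28', '-42/42', '-45/43', '-79/88', '-84/91', '-111/128']
284 ['-5/13', '-5/9', '-10/11', '-13/11', '-17/13', '-19/11', '-23/13', '-29/16', '-45/36', '-84/89', '-85/86', '-90/90', '-119/130']
287 ['-10/9', '-15/12', '-19/13', '-24/16', '-24/12', '-26/11', '-30/11', '-34/12', '-46/25', '-90/88', '-96/92', '-97/90', '-126/131']
```

Spacer 1 has been knocked over. The carried spacer's underside, at 87 mm, caught its 97 mm tab, and it now leans about 45° onto the lug (crop 265,390). To mend this I'll return spacer 2 to its place in the tray, then push spacer 1 upright from behind with closed fingers.

```bash
python3 go.py 435.8 222.6 140 6.6 435.8 222.6 56 6.6
```

```text
t 7.5 tcp [543.7   2.6 138.8] closing 11.6 z [-0.002  0.001 -1.   ] j6 1.25 F [ 0.5 -0.1 -0.8] w 10.6 g 58.6
shift [237.2 -61.4  -0.7] spin 5.0
shift [237.1 -61.2  83.3] spin 5.0
```

Call:
jog_arm(steps=[[[0,0,-25,0,5],[45,-12,-25,2,5],[90,-24,-20,4,5],[135,-36,-10,5,5],[180,-48,0,5,5],[225,-59,0,5,5],[237,-61,0,5,5],[237,-61,0,5,5],[237,-61,40,5,5],[237,-61,70,5,5]]])

```text
clock: 8.5
ee_pos: [438.2, 221.2, 69.3]
tool_rot: [2.089, 2.344, 0.003]
ft_force: [0.2, -0.6, -2.3]
gripper_width: 10.8
grasp_force: 58.7
```

Call:
jog_arm(steps=[[[0,0,8,0,5],[0,0,12,0,5],[0,0,12,0,5]]])

```text
clock: 8.8
ee_pos: [438.0, 221.0, 58.1]
tool_rot: [2.091, 2.344, 0.001]
ft_force: [-0.6, -0.1, -0.9]
gripper_width: 10.7
grasp_force: 58.6
```

```bash
python3 go.py 435.8 222.6 54 6.6
```

```text
t 8.8 tcp [438.  221.   58.1] closing 6.5 z [ 0.001  0.    -1.   ] j6 1.79 F [-0.6 -0.1 -0.9] w 10.7 g 58.6
shift [ 1.8 -2.   4.1] spin -0.1
```

Call:
jog_arm(steps=[[[0,0,3,0,5],[0,0,4,0,5],[0,0,4,0,30],[0,0,4,0,45],[0,0,4,0,45],[0,0,-40,0,45],[0,0,-80,0,45],[0,0,-110,0,45],[0,0,-110,0,0],[0,0,-110,0,0]]])

```text
clock: 9.8
ee_pos: [437.9, 221.7, 168.3]
tool_rot: [2.09, 2.344, 0.003]
ft_force: [-0.1, 1.1, -1.1]
gripper_width: 16.5
grasp_force: 0.0
```

```bash
python3 - <<'E'
from m import *
a=[]
for n in("side","top"):
    i=manip.get_image(n);np.save(n+"5.npy",i,allow_pickle=True)
    p=cloud(i).reshape(-1,3)
    tb=p[(np.hypot(p[:,0]-434,p[:,1]-228)<30)&(p[:,2]>65)&(p[:,2]<93)];print(n,"tray tab",len(tb),tb.mean(0).round(1) if len(tb) else 0, tb.max(0) if len(tb) else 0)
    a.append(cv2.resize(i["color"][(235,190)[n=="top"]:(295,250)[n=="top"],290:360] if n=="side" else i["color"][190:250,330:400],None,fx=5,fy=5,interpolation=2))
    q=p[(abs(p[:,0]-548)<14)&(p[:,1]>-60)&(p[:,1]<33)&(p[:,2]>16)&(p[:,2]<110)]
    yf=(q[:,:2]-[540,35.5])@np.array([-.196,.981]);xf=(q[:,:2]-[540,35.5])@np.array([.981,.196])
    o=np.argsort(yf); print([f"{xf[k]:.0f},{yf[k]:.0f},{q[k,2]:.0f}" for k in o[::max(1,len(o)//50)]])
cv2.imwrite("pics/c5.png",np.hstack(a))
E
python3 go.py 556 -54 170 11.5 
```

```text
side tray tab 50 [436.  228.5  79.5] [442.67497999 237.00428496  90.06970027]
['-12,-88,42', '-6,-84,44', '-12,-82,31', '6,-80,45', '-13,-78,34', '-10,-77,42', '-12,-76,35', '-3,-75,38', '-4,-74,81', '-10,-74,39', '7,-73,73', '6,-72,40', '-1,-71,40', '-13,-70,29', '7,-69,82', '-17,-69,16', '-9,-68,43', '-4,-67,52', '-3,-67,40', '-16,-66,30', '-10,-65,54', '3,-65,41', '-2,-65,69', '-14,-64,20', '4,-64,43', '-17,-64,36', '9,-64,46', '-14,-63,48', '-11,-63,19', '-18,-62,20', '-13,-62,49', '-18,-62,30', '-18,-61,51', '-12,-60,54', '-4,-59,51', '-9,-59,53', '-16,-57,49', '6,-56,68', '-4,-55,59', '5,-54,67', '-4,-50,62', '-1,-47,60', '-13,-45,41', '-7,-44,43', '-4,-42,53', '-10,-41,45', '12,-39,50', '-6,-38,50', '-3,-37,44', '11,-36,50', '-9,-35,52', '7,-33,50', '3,-28,44', '-2,-24,40', '8,-20,36', '13,-17,33', '18,-14,30', '19,-8,23']
top tray tab 0 0 0
['2,-96,40', '-11,-93,40', '3,-91,38', '-5,-88,44', '-2,-87,39', '-4,-83,41', '-14,-80,31', '-6,-77,42', '3,-75,78', '-11,-73,41', '1,-72,80', '-5,-70,84', '-4,-68,79', '-11,-66,51', '-19,-65,51', '-10,-64,50', '-18,-63,49', '2,-61,67', '-1,-60,70', '-5,-58,56', '-17,-57,50', '3,-56,65', '-3,-55,24', '11,-55,24', '6,-54,66', '4,-51,62', '-0,-49,55', '6,-47,53', '-2,-46,53', '13,-44,44', '-7,-43,50', '4,-41,54', '7,-39,53', '13,-38,51', '3,-36,49', '-3,-35,50', '4,-34,46', '9,-32,46', '1,-31,45', '-9,-30,41', '-0,-29,39', '-6,-27,42', '14,-26,40', '6,-24,40', '17,-24,40', '-10,-22,37', '-1,-21,36', '7,-20,35', '-6,-18,31', '17,-17,28', '-8,-15,28', '-1,-14,23', '-7,-12,28']
t 9.9 tcp [436.4 221.2 165.9] closing 6.6 z [-0.002 -0.001 -1.   ] j6 1.79 F [-0.3 -0.3 -0.6] w 1.5 g 0.0
shift [-287.1   87.3   -4.2] spin -4.9
```

View pics/c5.png

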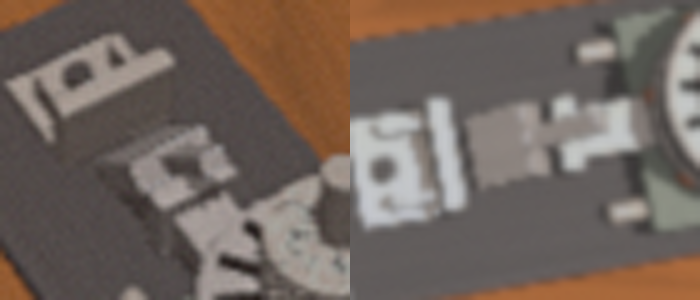

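The crops show spacer 1 leaning about 45° with its tab lying over the lug (side crop 180,180; top crop 550,130), and spacer 2 is back in the tray. There isn't room for the fingers between the tab tip and the drum. Instead I'll grip the tab where it lies and swing it upright against the bracket.

```bash
python3 go.py 554.5 -27 166 11.3
```

```text
t 9.9 tcp [436.4 221.2 165.9] closing 6.6 z [-0.002 -0.001 -1.   ] j6 1.79 F [-0.3 -0.3 -0.6] w 1.5 g 0.0
shift [-2.601e+02  8.890e+01 -2.000e-01] spin -4.7
```

Call:
jog_arm(steps=[[[-45,15,0,-2,40],[-90,30,0,-4,40],[-135,46,0,-5,40],[-180,61,0,-5,40],[-225,77,0,-5,40],[-260,89,0,-5,40],[-260,89,0,-5,40],[-260,89,0,-5,40],[-260,89,0,-5,40],[-260,89,0,-5,40]]])

```text
clock: 10.9
ee_pos: [554.6, -25.3, 166.8]
tool_rot: [-1.983, -2.435, 0.001]
ft_force: [-0.4, -0.2, 0.1]
gripper_width: 40.2
grasp_force: 0.0
```

```bash
python3 go.py 554.5 -27 57 11.3
```

```text
t 10.9 tcp [554.6 -25.3 166.8] closing 11.7 z [-0.001  0.    -1.   ] j6 1.2 F [-0.4 -0.2  0.1] w 40.2 g 0.0
shift [ -1.7  -0.3 109.8] spin 0.4
```

Call:
jog_arm(steps=[[[-1,0,45,0,40],[-2,0,85,0,40],[-2,0,108,0,40],[-2,0,109,0,40],[-2,0,109,0,5],[-2,0,109,0,5],[-2,0,109,0,5],[-2,0,109,0,5],[-2,0,109,0,5]]])

```text
clock: 11.8
ee_pos: [557.5, -28.7, 60.5]
tool_rot: [1.984, 2.432, 0.004]
ft_force: [0.3, 1.4, 3.7]
gripper_width: 10.5
grasp_force: 60.5
```

```bash
python3 go.py 554.5 -27 57 11.3
```

```text
t 11.8 tcp [557.5 -28.7  60.5] closing 11.6 z [ 0.004 -0.    -1.   ] j6 1.2 F [0.3 1.4 3.7] w 10.5 g 60.5
shift [ 2.3 -2.6  3.5] spin 0.3
```

Call:
jog_arm(steps=[[[5,0,0,0,5],[10,0,0,0,5],[14,0,-4,0,5],[18,0,-7,0,5],[23,0,-10,0,5],[27,0,-12,0,5],[31,0,-14,0,5],[35,0,-15,0,5],[35,0,-15,0,5]]])

```text
clock: 12.7
ee_pos: [549.6, 2.2, 74.4]
tool_rot: [1.983, 2.427, -0.009]
ft_force: [0.9, -8.9, 2.6]
gripper_width: 10.0
grasp_force: 58.9
```

```bash
cat > pr.py <<'E'
from m import *
import sys
i=manip.get_image("side");np.save("last.npy",i,allow_pickle=True)
q=cloud(i).reshape(-1,3);d=q[:,:2]-[540,35.5]
yf=d@np.array([-.196,.981]);xf=d@np.array([.981,.196])
m=(abs(xf)<18)&(yf>-80)&(yf<3)&(q[:,2]>16)&(q[:,2]<float(sys.argv[1]))
yf,xf,z=yf[m],xf[m],q[m,2]
for lo in range(16,110,6):
    k=(z>=lo)&(z<lo+6)
    if k.any(): print(lo,[f"{a:.0f},{b:.0f}" for a,b in sorted(zip(xf[k],yf[k]))[::max(1,k.sum()//12)]])
E
python3 pr.py 120; python3 go.py 554.5 -27 57 11.3
```

```text
16 ['-18,-10', '-17,-65', '-17,-64', '-17,-8', '-16,2', '-14,-64', '-12,-64', '-3,-12', '6,-11', '16,-11', '17,-15']
22 ['-18,-6', '-18,-10', '-18,-5', '-17,-13', '-17,-60', '-17,-17', '-17,1', '-16,-63', '-16,-63', '-16,2', '-15,-65', '-15,-64', '-13,-74', '-13,-78', '-13,-65', '-12,-65', '-12,-73', '-10,-15', '-1,-17', '6,-15', '11,-15']
28 ['-18,-1', '-18,-14', '-17,-5', '-16,-63', '-14,-63', '-13,2', '-13,-66', '-13,-70', '-12,-77', '-10,3', '-8,2', '-5,-19', '14,-19']
34 ['-18,3', '-18,-6', '-17,-9', '-17,-21', '-13,-74', '-12,-69', '-10,-69', '-3,-63', '-2,-70', '1,3', '5,-71', '10,-67', '13,-62', '14,-76']
40 ['-18,-10', '-17,-22', '-13,-78', '-11,-79', '-8,2', '-7,-64', '-5,-24', '-2,-65', '-1,-67', '1,-73', '2,-62', '6,-73', '8,-65', '14,-68']
46 ['-18,-65', '-15,-61', '-12,-56', '-10,-56', '-7,-65', '-5,-24', '-2,-53', '2,-62', '5,-62', '9,-60', '11,-56', '14,-63']
52 ['-18,-32', '-17,-22', '-15,-28', '-13,-65', '-12,-30', '-10,3', '-9,-26', '-7,-22', '-5,2', '-4,-26', '-3,-65', '2,-55', '7,-30', '12,-58', '16,-61']
58 ['-18,-19', '-17,-17', '-14,-17', '-13,-19', '-9,-18', 
[... 480 characters left out ...]
10,-44', '-9,-42', '-5,-44', '-4,-46', '-0,-44', '1,-42', '2,-45', '6,-43', '8,-32', '9,-34', '10,-44', '13,-43']
94 ['-18,-35', '-16,-41', '-13,-37', '-12,-38', '-10,-43', '-7,-43', '-3,-44', '1,-50', '3,-40', '5,-40', '6,-42', '7,-33', '8,-35', '11,-43', '13,-43']
100 ['-17,-34', '-16,-37', '-16,-32', '-12,-39', '-9,-41', '-8,-44', '-5,-44', '-4,-41', '7,-29', '7,-44', '8,-39', '8,-27', '8,-43', '10,-43', '18,-40']
106 ['-16,-37', '-15,-40', '-10,-40', '-7,-43', '-3,-40', '7,-32', '8,-39', '8,-34', '9,-45', '10,-28', '11,-43', '13,-44', '14,-41']
t 12.75 tcp [549.6   2.2  74.4] closing 11.5 z [ 0.002 -0.009 -1.   ] j6 1.26 F [ 0.9 -7.8  3.5] w 10.4 g 58.9
shift [-29.4  -1.   17.6] spin 0.2
```

The spacer is rotating as planned, now at about 28° tilt. I'll continue.

Call:
jog_arm(steps=[[[4,0,-1,0,5],[8,0,-2,0,5],[12,0,-2,0,5],[16,0,-3,0,5],[20,0,-3,0,5],[24,0,-3,0,5],[27,0,-3,0,5],[29,0,-3,0,5],[29,0,-3,0,5]]])

```text
clock: 13.65
ee_pos: [544.1, 31.0, 77.2]
tool_rot: [1.984, 2.427, -0.007]
ft_force: [1.4, -6.9, 1.4]
gripper_width: 9.9
grasp_force: 58.4
```

```bash
python3 pr.py 60; python3 go.py 554.5 -27 57 11.3
```

```text
16 ['-18,-53', '-17,-61', '-17,-13', '-17,-4', '-17,-65', '-17,0', '-17,-8', '-17,-12', '-16,-63', '-14,-64', '-11,-13', '-11,-64', '-11,-63', '-7,-23', '-7,-14', '-1,-13', '4,-14', '7,-13', '11,-11']
22 ['-18,-1', '-18,-9', '-17,-13', '-17,-4', '-16,2', '-15,-66', '-13,-74', '-12,-13', '-11,-63', '-10,-14', '-7,-14', '-4,-14', '-1,-13', '5,-12', '10,-13', '13,-16', '17,-14']
28 ['-18,-5', '-17,-64', '-17,-4', '-16,-17', '-16,-12', '-15,-65', '-13,-62', '-12,-69', '-12,-65', '-12,-76', '-10,-15', '-2,-15', '-0,-16', '4,-14', '6,-14', '11,-16', '14,-15', '17,-15']
34 ['-18,-53', '-17,-64', '-16,-11', '-13,-75', '-12,-68', '-11,-71', '-9,-64', '-6,-63', '-3,-17', '-1,-64', '1,-68', '5,-78', '8,-69', '13,-17', '17,-15']
40 ['-18,-6', '-17,-17', '-12,-68', '-9,-67', '-6,-17', '-4,-64', '-1,-68', '1,-68', '5,-17', '7,-17', '10,-66', '13,-16', '18,-63']
46 ['-18,-61', '-17,-55', '-13,-53', '-10,-65', '-7,-57', '-3,-53', '-0,-16', '2,-59', '5,-58', '8,-65', '11,-64', '14,-60', '18,-63']
52 ['-18,-14', '-17,-4', '-15,-11', '-13,-15', '-10,-7', '-8,-20', '-6,-20', '-2,-10', '0,2', '4,-64', '7,-18', '12,-17', '15,-62', '17,-14']
58 ['-16,-4', '-16,-7', '-15,-10', '-14,-12', '-13,-15', '-10,-11', '-9,-14', '-9,-4', '-8,-11', '-7,-6', '-6,-12', '-6,-16', '-5,-20', '-5,-6', '-5,-15', '-5,-10', '-4,-5', '-0,-16', '7,-18', '10,-16', '11,-14']
t 13.7 tcp [544.1  30.9  77.2] closing 11.5 z [ 0.003 -0.008 -1.   ] j6 1.31 F [ 1.3 -6.1  1.7] w 10.0 g 58.4
shift [-58.7  -1.4  20.6] spin 0.2
```

Call:
jog_arm(steps=[[[3,0,0,0,5],[5,0,0,0,5],[5,0,2,0,5],[5,0,4,0,5],[5,0,5,0,5],[5,0,5,0,5]]])

```text
clock: 14.3
ee_pos: [542.5, 36.4, 71.6]
tool_rot: [1.985, 2.429, -0.006]
ft_force: [1.4, -6.3, 0.6]
gripper_width: 9.9
grasp_force: 58.4
```

```bash
python3 pr.py 64; python3 go.py 554.5 -27 57 11.3
```

```text
16 ['-17,-52', '-17,-4', '-15,-15', '-14,-64', '-12,-65', '-11,-63', '-6,-12', '-3,-13', '-1,-13', '3,-15', '9,-14', '12,-15', '14,-14']
22 ['-17,-65', '-17,-9', '-16,-62', '-14,-13', '-12,-14', '-12,-13', '-11,-16', '-9,-14', '-6,-12', '-2,-15', '1,-14', '6,-15', '8,-16', '12,-14', '15,-14']
28 ['-18,-14', '-18,-10', '-17,-4', '-15,-66', '-15,-15', '-13,-15', '-13,-74', '-13,-69', '-12,-64', '-8,-16', '-4,-14', '-2,-14', '1,-15', '7,-14', '11,-12', '14,-16', '16,-16']
34 ['-18,-10', '-15,-65', '-13,-69', '-11,-76', '-9,-77', '-5,-65', '-3,-16', '0,-15', '3,-14', '9,-72', '12,-71', '15,-13', '18,-13']
40 ['-18,-2', '-16,-63', '-12,-68', '-10,-65', '-8,-74', '-4,-80', '-1,-76', '1,-64', '4,-68', '6,-68', '9,-64', '12,-14', '16,-65']
46 ['-18,-2', '-15,3', '-12,-60', '-9,-56', '-7,-64', '-3,-58', '-0,-16', '2,-62', '5,-13', '7,-62', '11,-61', '15,-17', '18,-17']
52 ['-18,3', '-16,-12', '-14,1', '-12,-56', '-9,-55', '-7,-10', '-4,-18', '-2,-6', '2,-11', '8,-16', '12,-9', '15,-17', '18,-13']
58 ['-4,-14', '-4,-13', '-3,-8', '-3,-12', '-1,-13', '1,-14', '5,-12', '5,-12', '5,-15', '7,-13', '7,-12', '15,-9']
t 14.35 tcp [542.5  36.4  71.6] closing 11.5 z [ 0.001 -0.006 -1.   ] j6 1.32 F [ 1.3 -5.8  0.1] w 9.8 g 58.4
shift [-64.4  -0.9  15. ] spin 0.2
```

It's upright now. I'll lower it slightly, release, and rise well above tab height.

Call:
jog_arm(steps=[[[0,0,2,0,5],[0,0,3,0,5],[0,0,3,0,20],[0,0,3,0,40],[0,0,3,0,40],[0,0,-20,0,40],[0,0,-60,0,40],[0,0,-94,0,40],[45,-12,-94,2,40],[90,-24,-94,4,40]]])

```text
clock: 15.35
ee_pos: [501.1, 122.8, 166.7]
tool_rot: [2.074, 2.358, 0.004]
ft_force: [-0.3, 0.3, -1.4]
gripper_width: 40.1
grasp_force: 0.0
```

```bash
python3 pr.py 110 | cut -c1-170; python3 - <<'E'
from m import *
i=load("last.npy");p=cloud(i).reshape(-1,3)
tb=p[(np.hypot(p[:,0]-434,p[:,1]-228)<30)&(p[:,2]>65)&(p[:,2]<93)];print("tray tab",len(tb),tb.mean(0).round(1),rect(tb))
pl=p[(np.hypot(p[:,0]-434,p[:,1]-228)<30)&(p[:,2]>34)&(p[:,2]<48)];print(rect(pl))
E
python3 go.py 435 226 150 6.6
```

```text
16 ['-18,-14', '-18,-65', '-17,-9', '-17,-52', '-17,-8', '-15,-13', '-12,-14', '-12,-65', '-8,-12', '-5,-16', '-1,-14', '2,-12', '7,-13', '10,-13', '13,-13', '15,-14']
22 ['-18,-6', '-17,-0', '-17,-13', '-17,-8', '-15,-14', '-12,-65', '-12,-13', '-11,-11', '-7,-14', '-2,-15', '2,-13', '10,-13', '15,-13']
28 ['-18,-61', '-18,-14', '-17,-64', '-16,-66', '-15,-14', '-14,-63', '-13,-79', '-12,-64', '-10,-15', '-7,-14', '-4,-13', '-0,-12', '2,-13', '4,-14', '6,-14', '9,-10', '
34 ['-18,-53', '-17,-0', '-16,-63', '-13,-79', '-12,-69', '-11,-70', '-9,-13', '-7,-77', '-3,-75', '-1,-71', '4,-63', '7,-13', '10,-71', '14,-14']
40 ['-18,-6', '-17,-4', '-13,-10', '-8,-12', '-6,-63', '-3,-63', '-2,-69', '-0,-70', '3,-11', '5,-12', '7,-66', '10,-75', '12,-79', '15,-13']
46 ['-18,-10', '-17,-55', '-13,-57', '-10,-15', '-7,3', '-5,-6', '-2,-65', '2,-55', '5,-58', '9,-10', '10,-57', '14,-56', '17,-5']
52 ['-18,-15', '-16,-8', '-14,-9', '-13,-12', '-9,-64', '-6,-59', '-3,-58', '-2,-64', '3,-56', '6,-10', '11,-64', '15,-0']
58 ['-5,-10', '-4,-4', '-3,-4', '-3,-12', '-2,-10', '-2,-6', '-0,-7', '1,-10', '
[... 245 characters left out ...]
-4,-4', '-4,-9', '-4,-9', '-2,-10', '0,-11', '3,-10', '4,-9', '6,-10']
82 ['-4,-4', '-3,-7', '-3,-7', '-2,-2', '-1,-9', '1,-10', '1,-9', '1,-9', '3,-10', '4,-8', '6,-10']
88 ['-4,-8', '-3,-4', '-3,-3', '-3,-7', '-2,-10', '-2,-10', '1,-10', '4,-9', '4,-12', '7,-9', '7,-8']
94 ['-5,-10', '-3,-4', '-3,-3', '-3,-7', '-2,-10', '-2,-10', '-0,-3', '0,-6', '1,-9', '2,1', '2,-3', '2,-7', '2,-7', '3,-2', '3,-10', '4,-8', '5,-7', '5,-3', '5,-11', '7,
tray tab 50 [435.9 228.7  79.2] (array([436.4, 229.4]), 12.2, 11.9, 1.5)
(array([436.1, 231.6]), 40.7, 21.6, 9.3)
t 15.4 tcp [496.3 129.6 165.9] closing 7.7 z [-0.003  0.007 -1.   ] j6 1.56 F [-3.7  3.7 -0.8] w 40.4 g 0.0
shift [103.6 -47.8  16.8] spin 1.1
```

Spacer 1 stands upright against the bracket, with the tab vertical and its top at 97 mm. Back for spacer 2, and this time I'll carry it with TCP at 175 mm or more.

Call:
jog_arm(steps=[[[45,-21,10,1,45],[90,-41,20,1,45],[103,-48,36,1,45],[103,-48,46,1,45],[103,-48,46,1,45],[103,-48,46,1,45]]])

```text
clock: 16.0
ee_pos: [439.5, 217.3, 119.0]
tool_rot: [-2.091, -2.344, 0.001]
ft_force: [0.0, -0.3, 0.0]
gripper_width: 44.8
grasp_force: 0.0
```

```bash
python3 go.py 436 225.5 55 7.5
```

```text
t 16.0 tcp [439.5 217.3 119. ] closing 6.5 z [-0.001 -0.001 -1.   ] j6 1.78 F [ 0.  -0.3  0. ] w 44.8 g 0.0
shift [ 8.5 -2.5 64. ] spin -1.0
```

Call:
jog_arm(steps=[[[8,-2,10,-1,45],[8,-2,40,-1,45],[8,-2,60,-1,45],[8,-2,64,-1,45],[8,-2,64,-1,5],[8,-2,64,-1,5],[8,-2,64,-1,5],[8,-2,64,-1,5],[8,-2,64,-1,5]]])

```text
clock: 16.9
ee_pos: [437.6, 226.2, 56.8]
tool_rot: [2.069, 2.362, 0.004]
ft_force: [0.2, -1.0, 3.2]
gripper_width: 11.1
grasp_force: 58.7
```

Call:
jog_arm(steps=[[[0,0,-40,0,5],[0,0,-80,0,5],[0,0,-120,0,5],[0,0,-122,0,5]]])

```text
clock: 17.3
ee_pos: [439.7, 227.1, 184.1]
tool_rot: [2.066, 2.359, 0.016]
ft_force: [1.8, 0.4, -0.2]
gripper_width: 11.1
grasp_force: 58.8
```

```bash
python3 go.py 548 -1 178 11.3
```

```text
t 17.3 tcp [439.7 227.1 184.1] closing 7.6 z [ 0.011  0.004 -1.   ] j6 1.78 F [ 1.8  0.4 -0.2] w 11.1 g 58.8
shift [-240.4   77.2    6.4] spin -3.7
```

Call:
jog_arm(steps=[[[-45,15,5,-2,5],[-90,30,5,-4,5],[-135,45,5,-4,5],[-180,60,5,-4,5],[-220,72,5,-4,5],[-235,77,5,-4,5],[-235,77,5,-4,5],[-235,77,5,-4,5],[-235,77,5,-4,5]]])

```text
clock: 18.2
ee_pos: [542.9, 4.5, 172.0]
tool_rot: [-1.983, -2.435, 0.0]
ft_force: [0.8, 0.6, -0.8]
gripper_width: 10.7
grasp_force: 58.7
```

```bash
python3 go.py 547.2 4.8 66 11.3; python3 pr.py 180|sed -n 8,40p | cut -c1-200
```

```text
t 18.2 tcp [542.9   4.5 172. ] closing 11.7 z [-0.001  0.001 -1.   ] j6 1.25 F [ 0.8  0.6 -0.8] w 10.7 g 58.7
shift [ -0.6   4.4 106. ] spin 0.4
58 ['-5,-10', '-4,-4', '-3,-4', '-3,-8', '-3,-8', '-3,-11', '-3,-11', '1,-10', '2,-12', '5,-11', '6,-10']
64 ['-4,-5', '-4,-5', '-4,-9', '-3,-8', '-3,-11', '-2,-10', '0,-10', '1,-10', '2,-13', '3,-11', '4,-9', '5,-12', '6,-10']
70 ['-4,-4', '-4,-9', '-3,-4', '-3,-7', '-2,-10', '-2,-10', '1,-10', '1,-9', '4,-8', '4,-12']
76 ['-3,-7', '-2,-10', '-1,-9', '-0,-12', '2,-8', '4,-9', '4,-9', '5,-11', '6,-10']
82 ['-4,-8', '-2,-10', '-0,-11', '4,-9', '6,-11', '6,-10']
```

Spacer 1 is still standing. Lowering spacer 2.

Call:
jog_arm(steps=[[[-1,4,15,0,5],[-1,4,45,0,5],[-1,4,75,0,5],[-1,4,95,0,5],[-1,4,102,0,5],[-1,4,105,0,5],[-1,4,105,0,5]]])

```text
clock: 18.95
ee_pos: [548.1, 3.1, 67.6]
tool_rot: [1.985, 2.434, 0.001]
ft_force: [-0.2, 1.2, -0.8]
gripper_width: 11.1
grasp_force: 58.7
```

```bash
python3 go.py 547.2 4.8 66 11.3; python3 pr.py 64| cut -c1-250
```

```text
t 18.95 tcp [548.1   3.1  67.6] closing 11.6 z [ 0.001 -0.    -1.   ] j6 1.25 F [-0.2  1.2 -0.8] w 11.1 g 58.7
shift [ 1.8 -0.6  1.6] spin 0.3
16 ['-18,-10', '-18,-1', '-18,-61', '-18,-57', '-18,-14', '-18,-57', '-17,-61', '-17,-65', '-17,-35', '-17,-4', '-17,-34', '-17,-64', '-15,-62', '-15,-77', '-13,-63', '-12,-36', '-11,-63', '-9,-35', '3,-33']
22 ['-18,-36', '-18,-23', '-17,-13', '-17,-13', '-16,-62', '-15,-10', '-14,-64', '-12,-69', '-12,-77', '-11,-76', '-11,-63', '-9,-35', '-5,-36', '7,-35', '10,-34', '15,-35', '18,-35']
28 ['-18,-1', '-17,-9', '-17,-34', '-15,-64', '-13,-74', '-12,-77', '-9,-34', '-6,-34', '-3,-37', '1,-36', '4,-34', '10,-34', '12,-35', '16,-33']
34 ['-18,-6', '-17,0', '-14,-34', '-12,-73', '-11,-71', '-8,-70', '-5,-65', '-2,-73', '1,-68', '7,-72', '9,-68', '13,-70']
40 ['-18,-2', '-17,-9', '-14,-63', '-9,-76', '-7,-69', '-4,-35', '-1,-68', '1,-73', '3,-78', '6,-64', '11,-66', '13,-74', '17,-67']
46 ['-18,3', '-16,-3', '-14,-13', '-12,-1', '-10,-24', '-8,-62', '-6,-62', '-2,-64', '3,-53', '6,-64', '10,-54', '14,-64', '18,-30']
52 ['-18,-36', '-17,-60', '-14,-9', '-13,-24', '-12,-59', '-9,-26', '-9,-55', '-6,-30', '-3,-33', '0,-36', '6,-35', '10,-34', '12,-26']
58 ['3,-31', '6,-31']
```

Call:
jog_arm(steps=[[[2,0,2,0,5],[4,0,2,0,5],[4,0,2,0,25],[4,0,2,0,40],[4,0,2,0,40],[4,0,-30,0,45],[4,0,-75,0,50],[4,0,-122,0,50],[4,0,-125,0,50],[4,0,-125,0,50]]])

```text
clock: 20.0
ee_pos: [548.6, 6.5, 195.1]
tool_rot: [1.983, 2.43, 0.005]
ft_force: [0.6, 0.8, -1.0]
gripper_width: 49.7
grasp_force: 0.0
```

```bash
python3 go.py 571.7 -123.5 190 11.3;python3 pr.py 64| cut -c1-250; python3 - <<'E'
from m import *
P=cloud(load("last.npy")).reshape(-1,3)
top=P[(np.hypot(P[:,0]-570,P[:,1]+120)<25)&(P[:,2]>150)&(P[:,2]<175)];print(top.mean(0),len(top))
tb=P[(abs(P[:,0]-545)<30)&(abs(P[:,1]-15)<30)&(P[:,2]>60)&(P[:,2]<100)];print(len(tb),rect(tb),tb[:,2].max())
E
```

```text
t 20.0 tcp [548.6   6.5 195.1] closing 11.6 z [ 0.006 -0.001 -1.   ] j6 1.26 F [ 0.6  0.8 -1. ] w 49.7 g 0.0
shift [-132.    -3.5    5.3] spin 0.3
16 ['-18,-14', '-17,-52', '-17,-26', '-17,-64', '-15,-32', '-14,-30', '-11,-63', '-7,-31', '-3,-33', '2,-30', '7,-30', '13,-30', '17,-31']
22 ['-17,0', '-17,-13', '-17,-30', '-16,-63', '-14,-64', '-13,-74', '-12,-77', '-12,-68', '-11,-80', '-10,-32', '-9,-30', '-4,-31', '3,-33', '5,-29', '9,-32', '12,-31', '15,-30', '18,-30']
28 ['-18,-19', '-18,-14', '-17,-65', '-17,-13', '-16,-7', '-15,-65', '-13,-79', '-13,-74', '-11,-68', '-7,-31', '-1,-31', '1,-31', '10,-30', '15,-30']
34 ['-18,-57', '-17,-64', '-16,-32', '-12,-65', '-11,-63', '-9,-64', '-7,-68', '-5,-32', '-2,-31', '2,-75', '5,-71', '6,-72', '9,-32', '12,-30', '15,-72']
40 ['-18,-57', '-17,-0', '-14,-76', '-11,-75', '-8,-79', '-6,-66', '-3,-75', '-1,-63', '2,-75', '4,-30', '8,-32', '11,-65', '13,-65']
46 ['-18,-32', '-15,-15', '-13,3', '-11,-29', '-9,-4', '-7,-64', '-5,-61', '-2,-28', '-1,-54', '4,-30', '10,-63', '13,-53', '16,-65']
52 ['-18,-56', '-16,-21', '-15,-18', '-14,-29', '-10,2', '-8,-19', '-6,-25', '-3,-3', '-2,-64', '0,-32', '3,-27', '7,-55', '11,-31', '16,-57']
58 ['-4,-27', '-4,-9', '-4,-26', '-4,-5', '-4,-22', '-4,-26', '-3,-29', '-3,-21', '-3,-8', '-3,-3', '-3,-12', '-2,-28', '0,-27', '1,-10', '5,-29']
[ 571.38675768 -124.38589829  164.08933819] 99
145 (array([544.5,  20.7]), 31.2, 12.8, -82.6) 99.00461168241839
```

Both spacers stand upright, 31 mm across the two tabs. Now to the shaft.

Call:
jog_arm(steps=[[[-45,-1,0,0,50],[-90,-3,0,0,50],[-131,-4,0,0,50],[-131,-4,0,0,50],[-131,-4,0,0,50],[-131,-4,0,0,50]]])

```text
clock: 20.65
ee_pos: [568.4, -121.4, 190.7]
tool_rot: [-1.983, -2.432, 0.001]
ft_force: [-0.2, 1.4, 0.0]
gripper_width: 49.7
grasp_force: 0.0
```

```bash
python3 go.py 571.7 -123.5 138 11.3
```

```text
t 20.65 tcp [ 568.4 -121.4  190.7] closing 11.6 z [-0.003  0.002 -1.   ] j6 1.04 F [-0.2  1.4  0. ] w 49.7 g 0.0
shift [-2.9  3.  52.7] spin 0.3
```

Call:
jog_arm(steps=[[[-3,3,15,0,50],[-3,3,40,0,50],[-3,3,51,0,50],[-3,3,51,0,50],[-3,3,51,0,10],[-3,3,51,0,10],[-3,3,51,0,10],[-3,3,51,0,10],[-3,3,51,0,10]]])

```text
clock: 21.55
ee_pos: [574.2, -124.6, 142.9]
tool_rot: [1.984, 2.432, 0.004]
ft_force: [2.9, 1.8, 3.0]
gripper_width: 15.1
grasp_force: 58.7
```

Call:
jog_arm(steps=[[[3,0,0,0,10],[6,0,0,0,10],[9,0,0,0,10],[12,0,0,0,10],[15,0,0,0,10],[17,0,0,0,10],[17,0,0,0,10],[17,0,0,0,10]]])

```text
clock: 22.35
ee_pos: [571.3, -110.0, 142.9]
tool_rot: [1.983, 2.428, -0.001]
ft_force: [4.2, -3.8, 3.5]
gripper_width: 15.3
grasp_force: 58.9
```

```bash
python3 go.py 571.7 -123.5 138 11.3;python3 pr.py 64| cut -c1-230
```

```text
t 22.35 tcp [ 571.3 -110.   142.9] closing 11.5 z [ 0.005 -0.004 -1.   ] j6 1.07 F [ 4.2 -3.8  3.5] w 15.3 g 58.9
shift [-13.3  -2.3   5. ] spin 0.2
16 ['-18,-6', '-18,-1', '-17,-0', '-17,-30', '-17,-13', '-17,-4', '-17,-47', '-17,-8', '-16,-49', '-15,-32', '-15,-32', '-14,-30', '-13,-49', '-12,-48', '-10,-49']
22 ['-18,-19', '-18,-23', '-18,-27', '-18,-14', '-18,-10', '-17,-0', '-17,-13', '-16,-3', '-15,-49', '-15,-31', '-13,-65', '-12,-52', '-12,-60']
28 ['-18,-28', '-18,-44', '-17,-0', '-17,-18', '-17,-4', '-17,-9', '-16,-2', '-16,-50', '-15,-10', '-14,-59', '-13,-66', '-13,-62', '-12,-57', '-12,-52', '-12,-68']
34 ['-18,-19', '-17,-31', '-16,1', '-15,-49', '-14,-63', '-13,-57', '-11,-51', '-8,-29', '-5,-57', '-3,-54', '2,-50', '4,-51', '12,-59', '16,-49']
40 ['-18,-23', '-17,-9', '-14,-30', '-11,-46', '-9,-51', '-6,-66', '-3,-67', '-1,-51', '3,-49', '5,-49', '8,-49', '11,-32', '14,-56']
46 ['-18,-44', '-16,-24', '-14,-46', '-11,1', '-9,-13', '-7,-1', '-5,-48', '-2,-31', '1,-44', '6,-40', '9,-43', '13,-41', '15,-38']
52 ['-18,-6', '-17,-47', '-15,-26', '-13,-15', '-10,-41', '-8,-19', '-6,-47', '-4,-1', '-3,-25', '-2,-10', '2,-8', '6,-26', '14,-27', '16,-28']
58 ['-5,-24', '-5,-23', '-5,-28', '-4,-10', '-4,-4', '-3,-13', '-3,-29', '-3,-3', '-2,-10', '-1,-30', '-1,-9', '1,-10', '2,-29', '2,-8', '3,-27']
```

Call:
jog_arm(steps=[[[2,0,0,0,10],[3,0,0,0,10],[4,0,0,0,10],[5,0,0,0,10],[5,0,0,0,10],[5,0,0,0,10]]])

```text
clock: 23.0
ee_pos: [570.4, -105.6, 142.9]
tool_rot: [1.983, 2.427, -0.001]
ft_force: [5.1, -3.2, 3.3]
gripper_width: 15.1
grasp_force: 58.8
```

Call:
jog_arm(steps=[[[1,0,0,0,10],[2,0,0,0,10],[2,0,0,0,10],[2,0,0,0,10]]])

```text
clock: 23.4
ee_pos: [570.0, -103.8, 142.9]
tool_rot: [1.983, 2.427, -0.002]
ft_force: [4.0, -4.4, 2.3]
gripper_width: 15.3
grasp_force: 58.8
```

Call:
jog_arm(steps=[[[1,0,0,0,10],[2,0,0,0,10],[2,0,0,0,10],[2,0,0,0,10]]])

```text
clock: 23.8
ee_pos: [569.7, -102.2, 142.9]
tool_rot: [1.983, 2.426, -0.002]
ft_force: [4.7, -5.5, 2.9]
gripper_width: 15.4
grasp_force: 58.8
```

```bash
python3 go.py 571.7 -123.5 138 11.3;python3 pr.py 64| cut -c1-230
```

```text
t 23.8 tcp [ 569.7 -102.2  142.9] closing 11.5 z [ 0.005 -0.006 -1.   ] j6 1.08 F [ 4.7 -5.5  2.9] w 15.4 g 58.8
shift [-21.3  -2.3   5.1] spin 0.2
16 ['-18,-1', '-18,-41', '-18,-32', '-18,-14', '-18,-14', '-18,-22', '-17,-0', '-17,-40', '-17,-17', '-17,-4', '-16,-42', '-12,-40', '-10,-41']
22 ['-18,-27', '-17,-35', '-17,-9', '-17,1', '-16,-12', '-15,-40', '-14,-42', '-13,-45', '-13,-41', '-12,-48', '-12,-52', '-12,-56', '-12,-43']
28 ['-18,-23', '-18,-32', '-17,-18', '-17,-0', '-17,-5', '-16,-42', '-16,-42', '-15,-6', '-15,-41', '-13,-41', '-13,-49', '-13,-61', '-13,-61', '-12,-53', '-12,-57', '-12,-44', '-11,-42', '-11,-46']
34 ['-18,-1', '-17,-18', '-17,-4', '-14,-43', '-13,-40', '-12,-44', '-12,-48', '-10,-58', '-4,-44', '-1,-43', '2,-43', '6,-44', '10,-47', '12,-39', '17,-40']
40 ['-18,-6', '-17,-9', '-13,-61', '-11,-50', '-9,-52', '-8,-57', '-5,-49', '-3,-42', '-0,-50', '2,-55', '5,-54', '8,-54', '11,-44', '15,-39']
46 ['-18,-36', '-16,1', '-14,-21', '-12,-31', '-10,-35', '-7,-40', '-6,-20', '-3,-29', '1,-35', '5,-33', '8,-41', '13,-33', '17,-35']
52 ['-17,-27', '-15,-1', '-13,-10', '-11,-24', '-9,-17', '-7,-1', '-5,-11', '-4,-22', '-2,-2', '1,-27', '9,-27', '13,-19', '17,-35']
58 ['-5,-20', '-5,-6', '-5,-11', '-5,-28', '-5,-23', '-5,-23', '-4,-18', '-4,-22', '-3,-25', '-3,-8', '-3,-8', '-3,-3', '-3,-28', '-2,-11', '-0,-24', '0,-28', '1,-27', '3,-23', '3,-27', '4,-25', '5,-28']
```

Call:
jog_arm(steps=[[[1,0,0,0,10],[2,0,0,0,10],[2,0,0,0,10],[2,0,0,0,10]]])

```text
clock: 24.25
ee_pos: [569.7, -102.2, 142.9]
tool_rot: [1.982, 2.423, -0.007]
ft_force: [6.2, -9.6, -0.1]
gripper_width: 15.2
grasp_force: 58.6
```

Call:
jog_arm(steps=[[[1,0,0,0,10],[2,0,0,0,10],[2,0,0,0,10],[2,0,0,0,10]]])

```text
clock: 24.65
ee_pos: [569.7, -102.2, 143.0]
tool_rot: [1.982, 2.42, -0.01]
ft_force: [6.2, -13.8, 0.1]
gripper_width: 15.3
grasp_force: 58.5
```

Call:
jog_arm(steps=[[[1,0,0,0,10],[2,0,0,0,10],[2,0,0,0,10],[2,0,0,0,10]]])

```text
clock: 25.05
ee_pos: [569.7, -102.2, 143.0]
tool_rot: [1.981, 2.416, -0.014]
ft_force: [7.0, -17.1, -2.1]
gripper_width: 15.0
grasp_force: 58.5
```

The slide stopped hard after about 22.8 mm, short of the 24 mm end stop, and the force is building up, so it's tight on two spacers. I'll check with a picture before handing in.

Call:
jog_arm(steps=[[[0,0,0,0,10],[0,0,0,0,10],[0,0,0,0,10],[0,0,0,0,10],[0,0,0,0,10]]])

```text
clock: 25.55
ee_pos: [569.7, -102.2, 143.0]
tool_rot: [1.981, 2.416, -0.014]
ft_force: [7.5, -17.2, -2.0]
gripper_width: 15.3
grasp_force: 58.5
```

```bash
python3 go.py 571.7 -123.5 138 11.3; python3 - <<'E'
from m import *
i=manip.get_image("side");save(i,"s9.png",(280,210,380,310),6)
P=cloud(i).reshape(-1,3)
tb=P[(abs(P[:,0]-545)<30)&(abs(P[:,1]-15)<30)&(P[:,2]>60)&(P[:,2]<100)];print(len(tb),rect(tb),tb[:,2].max(),tb.mean(0))
E
```

```text
t 25.55 tcp [ 569.7 -102.2  143. ] closing 11.3 z [ 0.007 -0.018 -1.   ] j6 1.09 F [  7.5 -17.2  -2. ] w 15.3 g 58.5
shift [-21.2  -2.2   5.4] spin -0.0
138 (array([544.1,  21.2]), 28.0, 13.3, -78.9) 99.36591704459477 [542.65780595  18.69526328  82.72759417]
```

View pics/s9.png

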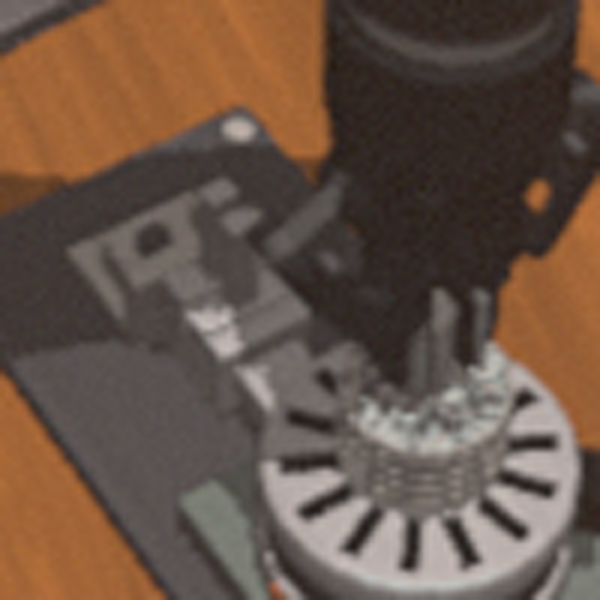

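The picture shows both spacers closed up between bracket and lug (crop 215,300), with no gap and the fingers on the shaft. The tab span shrank from 31 to 28 mm, so the lug has pressed the stack together. The arm holds 17 N steadily, so I'm handing in.

```bash
python3 -c "
from plant import manip
print(manip.job_done())"
```

```text
the job is handed in; nothing more can be done
None
```

The job is handed in at about 26 s: two spacers stand upright in the gap, and the arm is still gripping the shaft and pushing the alternator against them with about 17 N; the hand-in returned no verdict. I knocked the first spacer over while carrying in the second and stood it back up. I take the stack as tight because the slide stopped after about 22.8 mm, short of its 24 mm end stop, though that leaves only about 1 mm of margin.

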